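Fit the matching crank hub on the colour mill's keyed test shaft

ROBOT

A 7-joint arm with a two-finger parallel gripper is mounted at the origin on the work surface. World frame = base frame: x ahead of the robot, y to its left, z up, the work surface at z = 0. Lengths are in mm, angles in rad, forces in N, time in s.
With the tool pointing down it reaches from about 400 to 875 mm from the base axis. Payload 4.4 kg.
Tool frame: the origin (TCP) lies at the very end of the fingers, on their centre line; the grasp point (between the pads) lies 19 mm behind it; z points along the fingers, y is the line along which they close (so a half turn about z gives the same grasp; the last joint's range is limited). The gripper opens to 85 mm and grips with 20 to 120 N. Pads are 22 mm wide; open, the fingers measure 114 mm over their backs; the gripper's body (76 mm by 85 mm) begins 54 mm behind the grasp point. The pads swing forward as they close: fully open they stand 13 mm farther back than shut.
Start: joints at [-0.066, 0.628, 0.038, 1.517, -0.027, 0.996, -0.02], TCP at [650.014, 0.027, 231.313] pointing down, gripper open.
Joint ranges: [-3.06, 3.06], [-0.37, 2.12], [-1.25, 1.32], [0.18, 2.47], [-1.1, 4.24], [0.23, 1.98], [-2.94, 2.94]. Speed limits (rad/s): [2.57, 2.57, 3.14, 3.14, 3.14, 3.14, 3.14].

INTERFACE

Orientations are given as [roll, pitch, yaw] about the fixed x, y, z axes, in that order (R = Rz(yaw) Ry(pitch) Rx(roll)).
In Python, from cell import ctrl gives the robot as it stands.
- The arm moves only by the tool jog_arm, never from a script. Its argument "plan" is a list of rows, each an object of numbers: "tx", "ty", "tz": the shift along the tool's x, y, z as a fraction of full scale; "wx", "wy", "wz": the turn, a rotation vector about the tool's x, y, z as a fraction of full scale; "claw": the closure, from 0 (fully open) to 1 (shut). In form: [{"tx": .., "ty": .., "tz": .., "wx": .., "wy": .., "wz": .., "claw": ..}, ...]. A call has 1 to 12 rows; each row is the pose to reach, as a shift and turn from the pose commanded when the call began, along the tool's axes at that moment; what a row does not reach only later rows make up. Full scale, the value 1, is 300 mm for a shift and 90 degrees for a turn. A row lasts 1/10 s, in which the tool goes at most 50 mm and 8.59 degrees, less where a joint would pass 70% of its speed; a pose out of reach is approached as far as the arm can. A call with a number of a shift or a turn outside -1 to 1 is refused whole. A call with a gripper value outside its range is refused whole. The fingers move at their own pace and stop on an object; the grip force is fixed at half the most. Time passes only in rows, so rows that repeat a pose let the fingers close. It gives the time, the measured TCP pose, the force, the opening and the grip force at its end, in the units of the state.
- ctrl.read_state(): the state, without advancing time (a new reading comes with each control period).
- ctrl.get_image(name): name is "scene" or "side" or "wrist"; returns a dict with "img" (480x640x3 uint8, red, green, blue), "depth" (480x640 float32, mm along the optical axis (not along the pixel's ray), 0 where there is no reading), "fx", "fy", "cx", "cy" (pixels), "position" and "orientation" of the camera in the world; the wrist camera has in their place "hand_eye" (4x4, takes a point from camera to tool coordinates, whose origin is the TCP and whose axes are the flange's). Camera axes: x right, y down, z forward; pixel columns grow to the right and rows downward; lengths in mm; the calibration is good to about 2 mm. A picture is of the moment at which its call begins: read the wrist's pose just before it.
- ctrl.finish_job(): hands the job in; it is judged then, once.
Trained networks look in a picture, given as the dict that the camera call returned (one of the last four; its "shot" number tells which), for a name from the list of things; names that differ only in an ending like _2 or _b are one class to them, and where a whole thing is asked for, a point or a joint stands for the part that bears it (a point fixed in the world has none). Each returns a list of dicts, best first, with "score" (0 to 1); they miss things now and then, are a little off and sometimes report something else, mostly with a low value. They report only what shows in the picture. A call takes as long as a camera call. They do not tell look-alikes from the thing itself.
- ctrl.trace(picture, thing): "pixels" (480x640 bool, what is visible of it) and "extent" ([centre column, centre row, width, height] in pixels, round what is visible of it).
The state is a dict: "clock": time; "qpos": joint angles; "qd": joint speeds; "tau": joint torques, N m; "eef_pos": TCP position; "tool_rot": TCP orientation; "force": force on the tool from outside, world axes, zero at the start; "torque": the same for the moment, N m; "width": finger opening in mm; "gripper_force": force on a finger pad.
Only numpy, scipy, OpenCV 4.12 (cv2) and the standard library are available. Lean on these libraries where they do the work, as an engineer would, in place of code of your own. Each camera call takes 0.05 s, during which the arm holds its last target. There are 200 camera calls.

TASK

One of the three crank hubs belongs to this stand: the one whose keyway lines up with the key on the upright shaft when its crank arm lies between the stand's two posts. Pick that hub, slide it down the shaft, fully home on the base, with the arm between the posts, and let go of it. Leave the other two hubs where they lie.

Things in the scene. Friction and masses are not known exactly. Their poses are not given: they have to be found in the camera images.
- stand: Fixed green plate 20 mm high; shaft 25 across, 55 above the plate, tapered nose. Key: fin 8 wide to 23 mm from the axis, 40 high. Two posts 35 high, 42 apart clear, 60 mm from the shaft. Origin: shaft axis at table level; z up, x from shaft to midway between posts, y left of that. Key points to +y. Hub home rests on the plate, its centre 38 mm above the table. Play 5 mm round the shaft, 10 deg.
- hub_a_mid (a point): Steel crank hub, 60 mm across, 36 high, 35 mm bore; flat arm 14 wide to 96 mm from the axis, at 8-18 mm height, wooden knob 20 across at 85 mm (top 48 mm up). Keyway points the same way as the arm (slot 18 wide, to 26 mm from axis). Point: bore's centre, 18 mm above underside; x along the arm, z up, y left of arm. Grip across the 60 mm, fingers on the sides square to the arm.
- hub_b_mid (a point): Steel crank hub, 60 mm across, 36 high, 35 mm bore; flat arm 14 wide to 96 mm from the axis, at 8-18 mm height, wooden knob 20 across at 85 mm (top 48 mm up). Keyway a quarter turn left of the arm from above, to +y (slot 18 wide, to 26 mm from axis). Point: bore's centre, 18 mm above underside; x along the arm, z up, y left of arm. Grip across the 60 mm, fingers on the sides square to the arm.
- hub_c_mid (a point): Steel crank hub, 60 mm across, 36 high, 35 mm bore; flat arm 14 wide to 96 mm from the axis, at 8-18 mm height, wooden knob 20 across at 85 mm (top 48 mm up). Keyway a quarter turn right of the arm from above, to -y (slot 18 wide, to 26 mm from axis). Point: bore's centre, 18 mm above underside; x along the arm, z up, y left of arm. Grip across the 60 mm, fingers on the sides square to the arm.
Not all that is in view belongs to the job. Leave any yellow look-alike of the part that bears hub_b_mid alone.

How it is judged:
By the outcome, as a careful person would: the job done as asked, in the order asked, and still so for the second after the job is handed in, with the robot touching nothing.
It also fails if it takes over 42 s, if anything falls off the work surface, if the arm or the gripper's body presses on something with over 40 N, if the wrist force passes 120 N, or if a joint passes its speed limit or range.

## Working session

There is one attempt and no reset: what is moved stays moved. The work goes in short steps, Python scripts to look and compute and a tool call to move; the robot and the scene stay as the last step left them, time stands still between calls to the robot, and variables do not carry over. Pictures are saved under pics/ and viewed, at most 10 in all, crops included, and the job is handed in when it is done.

Besides the shell and the picture viewer there is one more tool, called as a command line: name --argument value ..., lists and objects as JSON in quotes. jog_arm: Moves the arm, as the interface text tells. Shift numbers are shares of 300 mm and turn numbers shares of 90 degrees, none past 1 either way. Its arguments: {"type":"object","properties":{"plan":{"type":"array"}},"required":["plan"]}

```bash
mkdir -p pics; ls
cat > h.py <<'E'
import numpy as np, cv2
from scipy.spatial.transform import Rotation as R
from cell import ctrl
def world(p, st=None):
    """HxWx3 world points (nan where no depth)"""
    d=p["depth"].astype(float); v,u=np.mgrid[:480,:640]
    c=np.dstack([(u-p["cx"])/p["fx"]*d,(v-p["cy"])/p["fy"]*d,d])
    if "hand_eye" in p:
        H=np.array(p["hand_eye"]); c=c@H[:3,:3].T+H[:3,3]
        w=c@R.from_euler("xyz",st["tool_rot"]).as_matrix().T+np.array(st["eef_pos"])
    else:
        o=np.array(p["orientation"]); m=o if o.shape==(3,3) else R.from_euler("xyz",o).as_matrix()
        w=c@m.T+np.array(p["position"])
    w[d==0]=np.nan
    return w
def save(p,n): cv2.imwrite("pics/"+n,cv2.cvtColor(p["img"],cv2.COLOR_RGB2BGR))
E
python3 - <<'E'
from h import *
s=ctrl.read_state(); print(s)
for n in ("scene","side"):
    p=ctrl.get_image(n); save(p,n+"0.png"); w=world(p,s)
    np.savez(""+n+"0.npz",w=w,img=p["img"])
    print(n,p.get("position"),p.get("orientation"),p["fx"])
    for t in ("stand","hub_a_mid"):
        for r in ctrl.trace(p,t): 
            q=w[r["pixels"]]; print(t,r["score"],np.round(r["extent"]),np.round(np.nanmedian(q,0)),np.round(np.nanmax(q[:,2])))
E
```

```text
pics
{'clock': 0.0, 'qpos': array([-0.06580062,  0.62937052,  0.03841316,  1.51833385, -0.02703032,
        0.99629084, -0.01997053]), 'qd': array([ 1.21260903e-03, -3.62945876e-05, -2.16378045e-04, -7.72237859e-04,
        1.80410184e-03,  1.00251061e-03,  9.82542712e-04]), 'tau': array([-1.11932164e-03, -5.63405585e+01,  1.22606792e+00, -1.93450052e+01,
        1.09587883e-02,  1.05136272e-02, -8.84369996e-06]), 'eef_pos': array([6.49393137e+02, 5.58992660e-02, 2.30383659e+02]), 'tool_rot': array([-3.13970667e+00, -1.69652841e-05,  1.57083396e+00]), 'force': array([ 0.19272619,  0.05913642, -0.12912871]), 'torque': array([-0.01139464, -0.020271  ,  0.01380316]), 'gripper_force': 0.0, 'width': 85.31953409769281}
scene [ 995.07472599 -361.64164031  570.54203441] [-2.22756087  0.01490954  0.82515609] 449.4377169980572
stand 0.85 [203. 416. 152. 128.] [ 627. -254.   20.] 76.0
hub_a_mid 0.71 [337. 257.  62.  36.] [506. 101.  26.] 50.0
side [229.90504879 934.69180697 929.97318418] [-2.37263362 -0.01836605 -2.82694836] 600.9532704357603
stand 0.85 [323. 151.  71.  35.] [ 605. -230.   20.] 77.0
hub_a_mid 0.82 [313. 253.  56.  35.] [494. 115.  27.] 51.0
```

View pics/scene0.png

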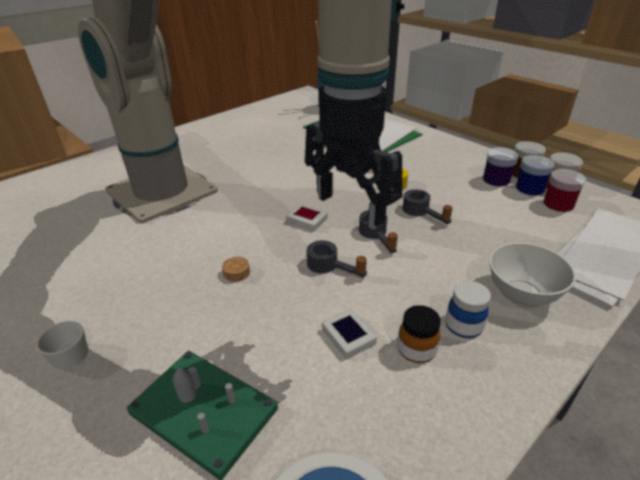

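View pics/side0.png

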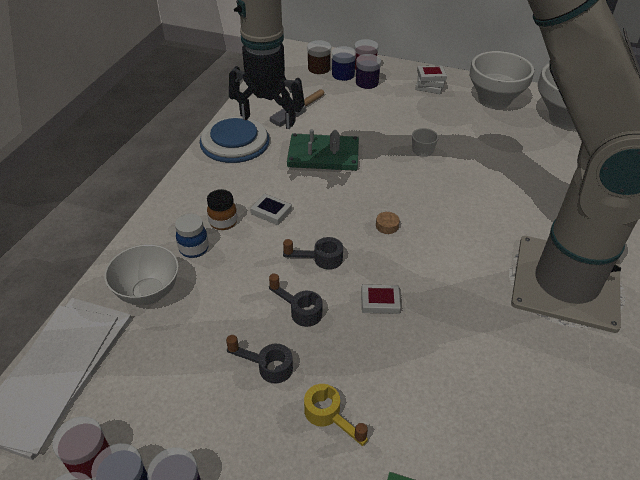

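The scene view shows the stand at (203,416) with its shaft at (186,384), and three dark hubs at (322,256), (374,225) and (416,202). The side view has the same hubs at (328,252), (307,308) and (276,362). The yellow look-alike is at (322,405). The key points to the stand's +y and the arm lies along +x, so I need the hub whose keyway is left of its arm. I'll enlarge the hubs and compute the geometry.

Run:
```python
from h import *
d=np.load("side0.npz"); w=d["w"]; im=d["img"]
v,u=np.mgrid[:480,:640]
hub=[]
for (c,r) in ((328,252),(307,308),(276,362)):
    ring=w[(abs(u-c)<26)&(abs(v-r)<26)]; t=ring[(ring[:,2]>31)&(ring[:,2]<41)]
    t=t[:,:2].astype(np.float32)
    t=t[np.linalg.norm(t-np.median(t,0),axis=1)<40]
    (cx,cy),rad=cv2.minEnclosingCircle(t)
    k=w[(abs(u-c)<70)&(abs(v-r)<40)]; k=k[(k[:,2]>42)&(k[:,2]<60)]
    k=k[np.linalg.norm(k[:,:2]-[cx,cy],axis=1)<105]
    kc=np.median(k,0); a=kc[:2]-[cx,cy]
    print((c,r),"centre",round(cx),round(cy),"r",round(rad),"knob",np.round(kc),"dist",round(np.hypot(*a)),"armyaw",round(np.degrees(np.arctan2(a[1],a[0]))))
for n,box in (("side",(280,110,370,175)),("scene",(120,340,290,480))):
    d2=np.load(n+"0.npz"); x0,y0,x1,y1=box; q=d2["w"][y0:y1,x0:x1].reshape(-1,3)
    for lo,hi,l in ((60,85,"shaft"),(48,58,"posts")):
        z=q[(q[:,2]>lo)&(q[:,2]<hi)]; print(n,l,len(z))
        if len(z):
            from scipy.cluster.hierarchy import fclusterdata
            k=fclusterdata(z[:,:2],12,"distance")
            for i in set(k): print("  ",(k==i).sum(),np.round(z[k==i].mean(0)))
    g=q[(q[:,2]>15)&(q[:,2]<25)][:,:2].astype(np.float32); print(cv2.minAreaRect(g))
crop=cv2.resize(im[225:390,215:355],None,fx=5,fy=5,interpolation=cv2.INTER_CUBIC)[:, :]
crop=cv2.resize(crop,(509,600)); crop=np.clip(crop.astype(float)*2,0,255).astype(np.uint8)
cv2.imwrite("pics/hubs.png",crop[:,:,::-1])
s=np.load("scene0.npz")["img"][345:475,125:285]
cv2.imwrite("pics/stand.png",np.clip(cv2.resize(s,None,fx=4,fy=4,interpolation=cv2.INTER_CUBIC)[:,:,::-1]*1.5,0,255).astype(np.uint8))
```

```text
(328, 252) centre 485 98 r 32 knob [566. 123.  47.] dist 85 armyaw 17
(307, 308) centre 479 252 r 33 knob [557. 222.  47.] dist 83 armyaw -21
(276, 362) centre 490 387 r 32 knob [574. 383.  48.] dist 85 armyaw -3
side shaft 67
   67 [ 582. -247.   67.]
side posts 73
   39 [ 581. -241.   53.]
   17 [ 634. -210.   52.]
   17 [ 647. -260.   52.]
((642.6558837890625, -291.19976806640625), (212.5244598388672, 237.5943603515625), 16.041311264038086)
scene shaft 242
   242 [ 589. -254.   67.]
scene posts 256
   139 [ 590. -250.   53.]
   63 [ 651. -264.   53.]
   54 [ 637. -214.   54.]
((647.5457763671875, -237.0954132080078), (252.4184112548828, 120.80702209472656), 14.796348571777344)
```

View pics/hubs.png

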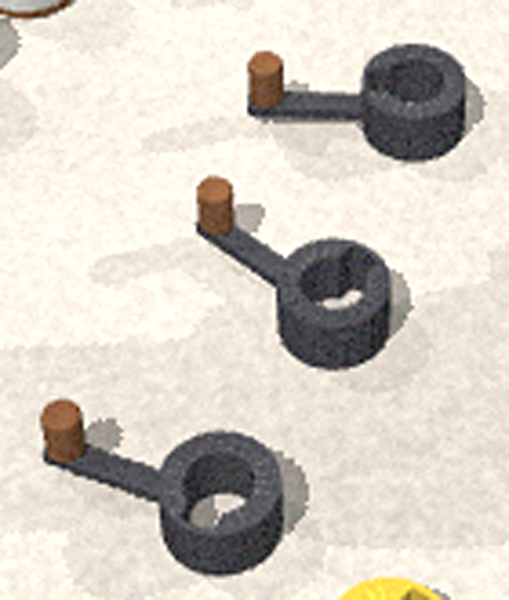

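View pics/stand.png

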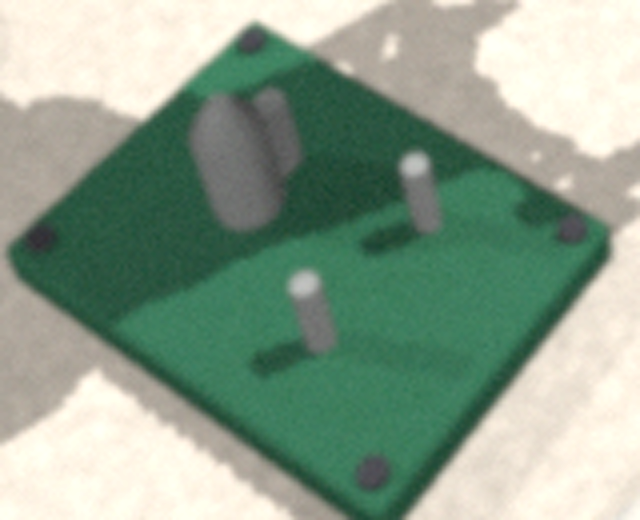

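Side-view candidates, with arms pointing left in the image and image-down being left of the arm:
- Top hub (328,252): slot towards its arm, so this is hub_a.
- Middle hub (307,308): slot to the upper right, so this is hub_c.
- Bottom hub (276,362): slot to the lower left, so this is hub_b, the one that fits.

I'll confirm with a wrist close-up on the way to it.

jog_arm --plan '[{"tx": 1, "ty": -0.53, "wz": -0.967, "claw": 0}, {"tx": 1, "ty": -0.53, "wz": -0.967, "claw": 0}, {"tx": 1, "ty": -0.53, "wz": -0.967, "claw": 0}, {"tx": 1, "ty": -0.53, "wz": -0.967, "claw": 0}, {"tx": 1, "ty": -0.53, "wz": -0.967, "claw": 0}, {"tx": 1, "ty": -0.53, "wz": -0.967, "claw": 0}, {"tx": 1, "ty": -0.53, "wz": -0.967, "claw": 0}, {"tx": 1, "ty": -0.53, "wz": -0.967, "claw": 0}, {"tx": 1, "ty": -0.53, "wz": -0.967, "claw": 0}, {"tx": 1, "ty": -0.53, "wz": -0.967, "claw": 0}, {"tx": 1, "ty": -0.53, "wz": -0.967, "claw": 0}, {"tx": 1, "ty": -0.53, "wz": -0.967, "claw": 0}]'

```text
invalid input at $.plan[0]: expected keys tx, ty, tz, wx, wy, wz, claw
```

Run:
```python
from h import *
s=ctrl.read_state(); p=ctrl.get_image("wrist"); save(p,"w1.png"); w=world(p,s); np.savez("w1.npz",w=w,img=p["img"])
print(s["clock"],s["eef_pos"],s["tool_rot"],np.round(p["hand_eye"],2).tolist())
for r in ctrl.trace(p,"hub_b_mid"):
    q=w[r["pixels"]]; print(r["score"],np.round(r["extent"]),np.round(np.nanmedian(q,0)),np.nanmax(q[:,2]))
```

```text
0.3 [6.49806011e+02 5.68702369e-02 2.30988210e+02] [-3.14094090e+00 -6.36467516e-05  1.57077185e+00] [[0.0, -0.95, -0.32, 82.87], [1.0, 0.0, -0.0, -0.88], [0.0, -0.32, 0.95, -142.93], [0.0, 0.0, 0.0, 1.0]]
```

View pics/w1.png

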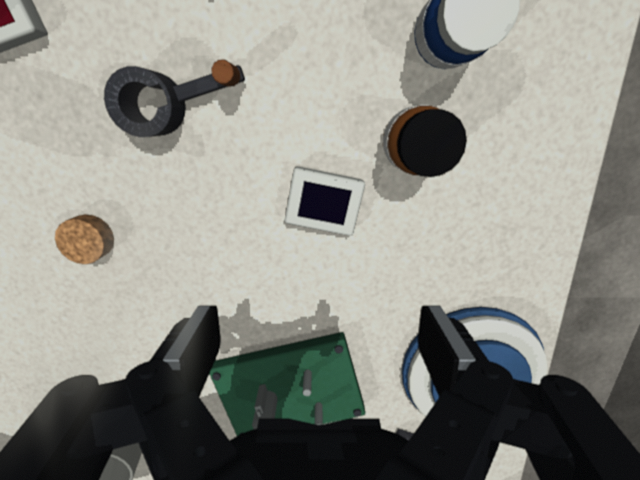

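The refused move means every key is needed, so the view is still from the start pose: hub_a at (145,100) with its arm to the right, stand at (290,385).

jog_arm --plan '[{"tx": 1, "ty": -0.5, "tz": 0, "wx": 0, "wy": 0, "wz": -0.967, "claw": 0}, {"tx": 1, "ty": -0.5, "tz": 0, "wx": 0, "wy": 0, "wz": -0.967, "claw": 0}, {"tx": 1, "ty": -0.5, "tz": 0, "wx": 0, "wy": 0, "wz": -0.967, "claw": 0}, {"tx": 1, "ty": -0.5, "tz": 0, "wx": 0, "wy": 0, "wz": -0.967, "claw": 0}, {"tx": 1, "ty": -0.5, "tz": 0, "wx": 0, "wy": 0, "wz": -0.967, "claw": 0}, {"tx": 1, "ty": -0.5, "tz": 0, "wx": 0, "wy": 0, "wz": -0.967, "claw": 0}, {"tx": 1, "ty": -0.5, "tz": 0, "wx": 0, "wy": 0, "wz": -0.967, "claw": 0}, {"tx": 1, "ty": -0.5, "tz": 0, "wx": 0, "wy": 0, "wz": -0.967, "claw": 0}, {"tx": 1, "ty": -0.5, "tz": 0, "wx": 0, "wy": 0, "wz": -0.967, "claw": 0}, {"tx": 1, "ty": -0.5, "tz": 0, "wx": 0, "wy": 0, "wz": -0.967, "claw": 0}, {"tx": 1, "ty": -0.5, "tz": 0, "wx": 0, "wy": 0, "wz": -0.967, "claw": 0}, {"tx": 1, "ty": -0.5, "tz": 0, "wx": 0, "wy": 0, "wz": -0.967, "claw": 0}]'

```text
clock: 1.6
eef_pos: [500.2, 299.8, 231.3]
tool_rot: [3.142, -0.0, 3.087]
force: [0.1, -0.4, 0.3]
width: 85.3
gripper_force: 0.0
```

```bash
cat >> h.py <<'E'
def hubfit(w, near, rad=45):
    """fit ring centre + knob near an xy guess"""
    from scipy.optimize import least_squares
    f=w.reshape(-1,3); f=f[np.isfinite(f[:,2])]; near=np.array(near,float)
    t=f[(f[:,2]>31)&(f[:,2]<42)&(np.linalg.norm(f[:,:2]-near,axis=1)<rad)]
    # flat annulus 17.5..30 around c : penalise points outside it
    def res(c):
        r=np.linalg.norm(t[:,:2]-c,axis=1); return np.maximum(r-30,0)+np.maximum(17.5-r,0)
    c=min((least_squares(res,near+[dx,dy],loss="soft_l1") for dx in(-8,0,8) for dy in (-8,0,8)),key=lambda o:o.cost).x
    r=np.linalg.norm(f[:,:2]-c,axis=1); k=f[(f[:,2]>44)&(f[:,2]<55)&(r>70)&(r<105)]
    kc=k[k[:,2]>np.median(k[:,2])-3].mean(0); a=kc[:2]-c
    return c,np.median(t[:,2]),kc,np.hypot(*a),np.degrees(np.arctan2(a[1],a[0]))
E
python3 - <<'E'
from h import *
s=ctrl.read_state(); p=ctrl.get_image("wrist"); save(p,"w2.png"); w=world(p,s); np.savez("w2.npz",w=w,img=p["img"])
print(s["clock"],s["eef_pos"],s["tool_rot"])
print(hubfit(w,(490,387)))
for r in ctrl.trace(p,"hub_b_mid"):
    q=w[r["pixels"]]; print(r["score"],np.round(r["extent"]),np.round(np.nanmedian(q,0)))
E
```

```text
1.6 [500.15700484 299.78900536 231.30059051] [ 3.14150028e+00 -1.07579913e-04  3.08651603e+00]
(array([489.6960178 , 386.38561746]), np.float64(36.291151423190556), array([573.63373821, 380.80456836,  47.86441766]), np.float64(84.12305877246152), np.float64(-3.8040176833648713))
0.8 [465.  56.  79. 111.] [379. 447.  35.]
0.67 [404. 222.  66. 130.] [502. 383.  36.]
```

View pics/w2.png

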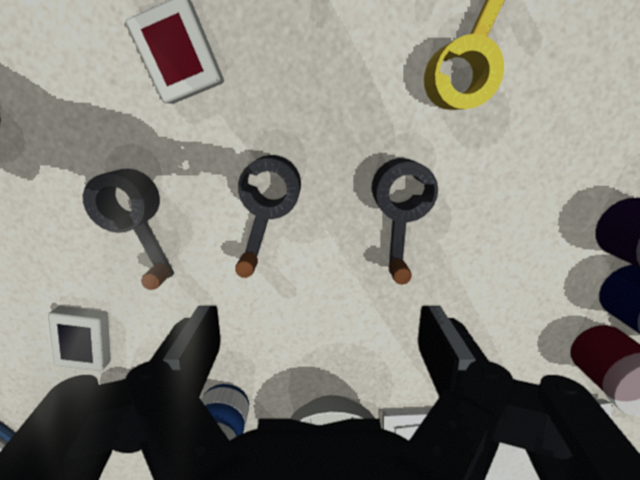

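The hubs show at (120,198), (270,187) and (405,190), with arms pointing down (+x) and image right being +y. The slot of the one at (405,190) points right, which is left of its arm, so it fits hub_b. The one at (270,187) has its slot to the left (hub_c). I'll confirm with a crop.

Run:
```python
from h import *
im=np.load("w2.npz")["img"][145:295,70:450]
cv2.imwrite("pics/crop2.png",np.clip(cv2.resize(im,(790,312),interpolation=cv2.INTER_CUBIC)[:,:,::-1].astype(float)*1.8,0,255).astype(np.uint8))
```

```text
(no output)
```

View pics/crop2.png

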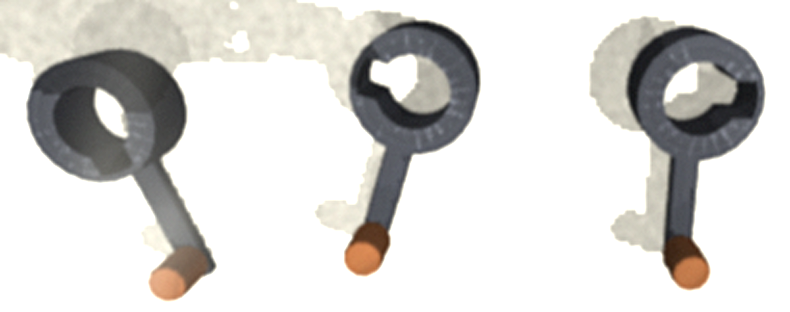

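The right-hand hub at (405,190) is hub_b: its keyway points right, left of its arm. Before choosing the grip height I'll check where the open fingertips really end.

Run:
```python
from h import *
w=np.load("w2.npz")["w"]; q=w[300:400,150:480].reshape(-1,3)
t=(q-[500.157,299.789,231.3])@R.from_euler("xyz",[3.1415,0,3.0865]).as_matrix()
for sgn in (-1,1):
    m=t[(t[:,1]*sgn>38)&(t[:,1]*sgn<60)&(t[:,2]<30)&(t[:,2]>-60)&(abs(t[:,0])<20)]
    print(len(m),np.round(np.percentile(m,[1,50,99],axis=0),1).tolist())
```

```text
3949 [[-9.6, -56.1, -59.4], [8.1, -43.4, -38.7], [14.0, -42.4, -15.2]]
3762 [[-9.5, 42.1, -59.3], [8.1, 43.0, -38.0], [13.2, 55.6, -14.9]]
```

The open tips end about 14 mm behind the TCP, so I can command the TCP to z ≈ 1 mm. Closed on 60 mm, the tips should sit about 7 mm up.

jog_arm --plan '[{"tx": 0.051, "ty": 0.286, "tz": 0.1, "wx": 0, "wy": 0, "wz": 0.007, "claw": 0}, {"tx": 0.051, "ty": 0.286, "tz": 0.25, "wx": 0, "wy": 0, "wz": 0.007, "claw": 0}, {"tx": 0.051, "ty": 0.286, "tz": 0.4, "wx": 0, "wy": 0, "wz": 0.007, "claw": 0}, {"tx": 0.051, "ty": 0.286, "tz": 0.52, "wx": 0, "wy": 0, "wz": 0.007, "claw": 0}, {"tx": 0.051, "ty": 0.286, "tz": 0.64, "wx": 0, "wy": 0, "wz": 0.007, "claw": 0}, {"tx": 0.051, "ty": 0.286, "tz": 0.73, "wx": 0, "wy": 0, "wz": 0.007, "claw": 0}, {"tx": 0.051, "ty": 0.286, "tz": 0.767, "wx": 0, "wy": 0, "wz": 0.007, "claw": 0}, {"tx": 0.051, "ty": 0.286, "tz": 0.767, "wx": 0, "wy": 0, "wz": 0.007, "claw": 0}]'

```text
clock: 2.5
eef_pos: [488.5, 385.9, -0.1]
tool_rot: [-3.14, -0.002, 3.078]
force: [-1.6, -0.1, 0.8]
width: 85.4
gripper_force: 0.0
```

jog_arm --plan '[{"tx": 0, "ty": 0, "tz": 0, "wx": 0, "wy": 0, "wz": 0, "claw": 0.6}, {"tx": 0, "ty": 0, "tz": 0, "wx": 0, "wy": 0, "wz": 0, "claw": 0.6}, {"tx": 0, "ty": 0, "tz": 0, "wx": 0, "wy": 0, "wz": 0, "claw": 0.6}, {"tx": 0, "ty": 0, "tz": 0, "wx": 0, "wy": 0, "wz": 0, "claw": 0.6}, {"tx": 0, "ty": 0, "tz": 0, "wx": 0, "wy": 0, "wz": 0, "claw": 0.6}, {"tx": 0, "ty": 0, "tz": 0, "wx": 0, "wy": 0, "wz": 0, "claw": 0.6}]'

```text
clock: 3.1
eef_pos: [490.5, 387.5, 3.5]
tool_rot: [3.139, 0.003, 3.078]
force: [-0.1, -0.1, 7.5]
width: 58.5
gripper_force: 65.7
```

jog_arm --plan '[{"tx": 0, "ty": 0, "tz": -0.05, "wx": 0, "wy": 0, "wz": 0, "claw": 0.6}, {"tx": 0, "ty": 0, "tz": -0.15, "wx": 0, "wy": 0, "wz": 0, "claw": 0.6}, {"tx": 0, "ty": 0, "tz": -0.28, "wx": 0, "wy": 0, "wz": 0, "claw": 0.6}, {"tx": 0, "ty": -0.04, "tz": -0.42, "wx": 0, "wy": 0, "wz": 0, "claw": 0.6}, {"tx": -0.02, "ty": -0.12, "tz": -0.55, "wx": 0, "wy": 0, "wz": 0, "claw": 0.6}, {"tx": -0.05, "ty": -0.24, "tz": -0.65, "wx": 0, "wy": 0, "wz": 0, "claw": 0.6}, {"tx": -0.08, "ty": -0.37, "tz": -0.65, "wx": 0, "wy": 0, "wz": 0, "claw": 0.6}, {"tx": -0.11, "ty": -0.5, "tz": -0.65, "wx": 0, "wy": 0, "wz": 0, "claw": 0.6}, {"tx": -0.13, "ty": -0.63, "tz": -0.65, "wx": 0, "wy": 0, "wz": 0, "claw": 0.6}, {"tx": -0.15, "ty": -0.75, "tz": -0.65, "wx": 0, "wy": 0, "wz": 0, "claw": 0.6}]'

```text
clock: 4.1
eef_pos: [519.7, 156.8, 197.3]
tool_rot: [-3.141, 0.001, 3.078]
force: [0.6, 0.5, -3.2]
width: 58.9
gripper_force: 65.3
```

jog_arm --plan '[{"tx": -0.03, "ty": -0.12, "tz": 0, "wx": 0, "wy": 0, "wz": -0.03, "claw": 0.6}, {"tx": -0.07, "ty": -0.25, "tz": 0, "wx": 0, "wy": 0, "wz": -0.07, "claw": 0.6}, {"tx": -0.11, "ty": -0.38, "tz": 0, "wx": 0, "wy": 0, "wz": -0.12, "claw": 0.6}, {"tx": -0.15, "ty": -0.5, "tz": 0, "wx": 0, "wy": 0, "wz": -0.16, "claw": 0.6}, {"tx": -0.19, "ty": -0.6, "tz": 0, "wx": 0, "wy": 0, "wz": -0.19, "claw": 0.6}, {"tx": -0.22, "ty": -0.67, "tz": 0, "wx": 0, "wy": 0, "wz": -0.207, "claw": 0.6}, {"tx": -0.24, "ty": -0.7, "tz": 0, "wx": 0, "wy": 0, "wz": -0.207, "claw": 0.6}, {"tx": -0.24, "ty": -0.7, "tz": 0, "wx": 0, "wy": 0, "wz": -0.207, "claw": 0.6}, {"tx": -0.24, "ty": -0.7, "tz": 0, "wx": 0, "wy": 0, "wz": -0.207, "claw": 0.6}]'

```text
clock: 5.0
eef_pos: [578.2, -53.1, 196.6]
tool_rot: [3.14, 0.0, -2.878]
force: [-0.5, 0.3, -1.8]
width: 58.9
gripper_force: 65.3
```

```bash
cat >> h.py <<'E'
def stand(w):
    """fit posts and shaft from world points; returns axis xy, yaw deg"""
    from scipy.cluster.hierarchy import fclusterdata
    f=w.reshape(-1,3); f=f[np.isfinite(f[:,2])&(np.hypot(f[:,0]-610,f[:,1]+245)<75)]
    z=f[(f[:,2]>46)&(f[:,2]<59)]; k=fclusterdata(z[:,:2],8,"distance")
    cl=[(int((k==i).sum()),z[k==i][:,:2].mean(0).round(1),z[k==i][:,2].max().round(1)) for i in set(k) if (k==i).sum()>4]
    top=f[f[:,2]>70]
    return cl, (len(top), top.mean(0) if len(top) else None)
E
python3 - <<'E'
from h import *
s=ctrl.read_state(); print(s["clock"],s["eef_pos"],s["tool_rot"],s["width"],s["force"])
p=ctrl.get_image("wrist"); save(p,"w3.png"); w=world(p,s); np.savez("w3.npz",w=w,img=p["img"])
print(stand(w))
q=ctrl.get_image("scene"); w=world(q); np.savez("s3.npz",w=w,img=q["img"]); print(stand(w))
E
```

```text
5.0 [578.20880088 -53.14446374 196.57467704] [ 3.14033501e+00  1.91306395e-04 -2.87815741e+00] 58.869843577133295 [-0.51588678  0.32005436 -1.77781371]
([(421, array([ 578.1, -240.1]), np.float64(59.0)), (156, array([ 633.6, -211. ]), np.float64(56.4)), (175, array([ 647. , -261.2]), np.float64(56.8))], (282, array([ 582.65857532, -250.88970684,   73.47513323])))
([(177, array([ 590.3, -249.7]), np.float64(58.9)), (73, array([ 651.1, -263.8]), np.float64(56.5)), (63, array([ 637.7, -213.8]), np.float64(57.4))], (79, array([ 587.07205477, -254.18029538,   73.02344741])))
```

View pics/w3.png

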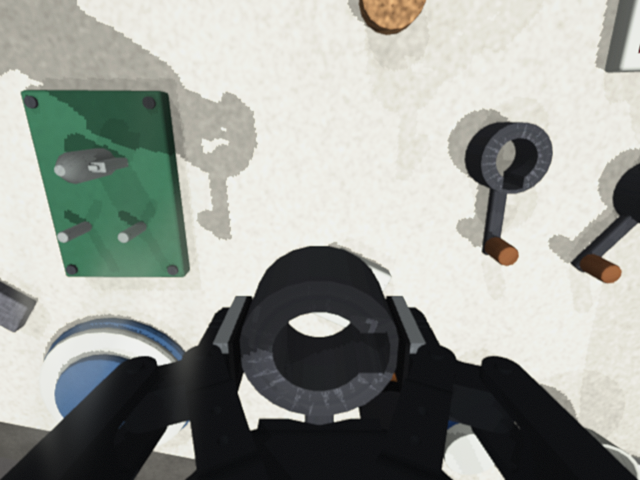

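The hub is held with its keyway on the right (+y). The stand shows at (105,185) with its key right of the shaft, so they agree. Now I'll measure hub-in-hand and shaft with the same camera, so its bias cancels.

Run:
```python
from h import *
from scipy.optimize import least_squares
w=np.load("w3.npz")["w"]; im=np.load("w3.npz")["img"]
pos=np.array([578.2,-53.14,196.57]); M=R.from_euler("xyz",[3.1403,0,-2.87816]).as_matrix()
f=w.reshape(-1,3); f=f[np.isfinite(f[:,2])]
g=f[np.hypot(f[:,0]-610,f[:,1]+245)<75]
for lo in (72,74): 
    t=g[g[:,2]>lo]; print("shafttop",lo,len(t),t.mean(0).round(1),(t.min(0)+t.max(0)).round(1)/2)
P=[]
for c in ((633.6,-211),(647,-261.2)):
    t=g[(np.hypot(g[:,0]-c[0],g[:,1]-c[1])<12)&(g[:,2]>46)]; t=t[t[:,2]>np.percentile(t[:,2],90)-2.5]; print("post",len(t),t.mean(0).round(1)); P.append(t.mean(0)[:2])
d=P[0]-P[1]; yaw=np.arctan2(-d[0],d[1]); m=(P[0]+P[1])/2
print("yaw",np.degrees(yaw),"axis from posts",m-60*np.array([np.cos(yaw),np.sin(yaw)]))
# shaft cylinder 25 dia between z 25..60 away from key: fit circle radius 12.5 (lower part)
a=(f-pos)@M; u=a[(abs(a[:,0])<45)&(abs(a[:,1])<29)&(a[:,2]>-60)&(a[:,2]<10)]
h,e=np.histogram(u[:,2],bins=35); print("tool z hist",[(round(x),int(n)) for x,n in zip(e,h) if n>150])
# ring top: darkest flat; guess mode
z0=e[h.argmax()]+1; r=u[abs(u[:,2]-z0)<2.5]
print("ring z",z0,len(r),r.min(0).round(1),r.max(0).round(1))
def res(c):
    q=np.hypot(r[:,0]-c[0],r[:,1]-c[1]); return np.maximum(q-30,0)+np.maximum(17.5-q,0)
print(least_squares(res,[0,0],loss="soft_l1").x)
sc=np.load("s3.npz")["w"].reshape(-1,3); sc=sc[np.isfinite(sc[:,2])&(np.hypot(sc[:,0]-610,sc[:,1]+245)<75)]
t=sc[sc[:,2]>72]; print("scene shaft top",len(t),t.mean(0))
```

```text
shafttop 72 201 [ 583.  -251.4   74.5] [ 583.5  -251.75   74.65]
shafttop 74 124 [ 583.3 -252.2   75.4] [ 583.7  -252.35   75.7 ]
post 94 [ 634.4 -211.8   55.1]
post 102 [ 647.9 -262.    54.9]
yaw 15.029351766331294 axis from posts [ 583.17082604 -252.47987943]
tool z hist [(-34, 7766), (-32, 3155), (-31, 725), (-29, 660), (-27, 690), (-25, 613), (-23, 609), (-21, 571), (-19, 553), (-18, 526), (-16, 504), (-14, 470), (-12, 481), (-10, 440), (-8, 425), (-7, 362), (-5, 363), (-3, 347), (-1, 330), (1, 285)]
ring z -33.21845105549293 10895 [-30.1 -29.  -34.9] [ 30.9  29.  -30.7]
[0.50755393 0.20400719]
scene shaft top 49 [ 586.02761387 -253.65957013   74.30921179]
```

Hub-in-hand offset is (0.5, 0.2) mm and its underside is about 3 mm below the TCP. Shaft axis ≈ (583.5, -252.4), stand yaw 15°. Next: hover above the shaft.

jog_arm --plan '[{"tx": 0.03, "ty": -0.12, "tz": 0, "wx": 0, "wy": 0, "wz": 0, "claw": 0.6}, {"tx": 0.06, "ty": -0.25, "tz": 0, "wx": 0, "wy": 0, "wz": 0, "claw": 0.6}, {"tx": 0.09, "ty": -0.38, "tz": 0, "wx": 0, "wy": 0, "wz": 0, "claw": 0.6}, {"tx": 0.12, "ty": -0.5, "tz": 0, "wx": 0, "wy": 0, "wz": 0, "claw": 0.6}, {"tx": 0.145, "ty": -0.6, "tz": 0.05, "wx": 0, "wy": 0, "wz": 0, "claw": 0.6}, {"tx": 0.154, "ty": -0.647, "tz": 0.15, "wx": 0, "wy": 0, "wz": 0, "claw": 0.6}, {"tx": 0.154, "ty": -0.647, "tz": 0.25, "wx": 0, "wy": 0, "wz": 0, "claw": 0.6}, {"tx": 0.154, "ty": -0.647, "tz": 0.3, "wx": 0, "wy": 0, "wz": 0, "claw": 0.6}, {"tx": 0.154, "ty": -0.647, "tz": 0.3, "wx": 0, "wy": 0, "wz": 0, "claw": 0.6}, {"tx": 0.154, "ty": -0.647, "tz": 0.3, "wx": 0, "wy": 0, "wz": 0, "claw": 0.6}]'

```text
clock: 6.1
eef_pos: [585.4, -252.9, 107.1]
tool_rot: [3.141, 0.001, -2.877]
force: [1.5, -0.5, -1.6]
width: 58.7
gripper_force: 65.4
```

Run:
```python
from h import *
from scipy.optimize import least_squares
s=ctrl.read_state(); p=ctrl.get_image("wrist"); save(p,"w4.png"); w=world(p,s); np.savez("w4.npz",w=w,img=p["img"])
print(s["clock"],s["eef_pos"],s["tool_rot"])
M=R.from_euler("xyz",s["tool_rot"]).as_matrix(); a=(w.reshape(-1,3)-s["eef_pos"])@M
r=a[(np.hypot(a[:,0],a[:,1])<40)&(abs(a[:,1])<29)&(abs(a[:,2]+33)<3)]
def res(c):
    q=np.hypot(r[:,0]-c[0],r[:,1]-c[1]); return np.maximum(q-30,0)+np.maximum(17.5-q,0)
print("ring",least_squares(res,[0,0],loss="soft_l1").x)
i=a[(np.hypot(a[:,0],a[:,1])<17)&(a[:,2]>10)&(a[:,2]<100)]
print("through bore",len(i))
if len(i): print(np.percentile(i[:,2],[0,5,25,50,75,95]).round(1)); t=i[i[:,2]<i[:,2].min()+4]; print(len(t),t.mean(0))
q=ctrl.get_image("scene"); save(q,"s4.png")
c=q["img"][320:460,110:300]; e=cv2.resize(c,(760,560),interpolation=cv2.INTER_CUBIC)
l=cv2.resize(p["img"],(760,570))[280:560]
cv2.imwrite("pics/v4.png",np.clip(cv2.resize(np.vstack([e,l]),(543,600))[:,:,::-1].astype(float)*1.5,0,255).astype(np.uint8))
```

```text
6.1 [ 585.41720462 -252.91170384  107.09420786] [ 3.14148216e+00  1.31988741e-03 -2.87715166e+00]
ring [0.57636924 0.25178273]
through bore 964
[47.6 52.8 64.4 76.3 86.4 87.4]
32 [13.82139847  0.31951996 49.8237741 ]
```

View pics/v4.png

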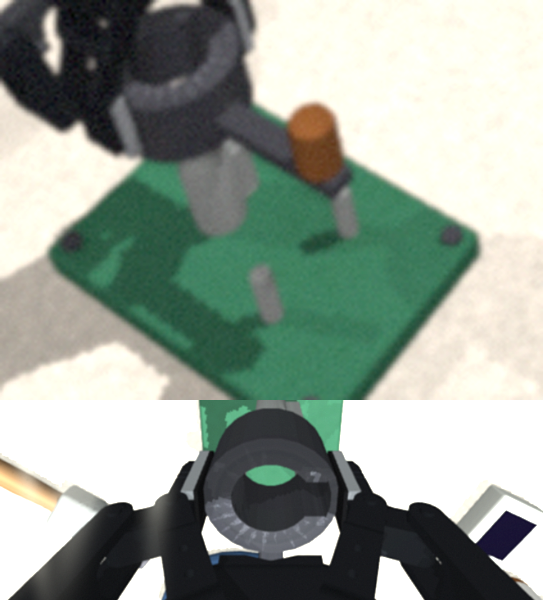

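The hub hovers over the shaft with its arm along the post axis. The posts sit either side from that oblique view, and the shaft shows centred under the bore. I'll descend in steps and watch the force.

jog_arm --plan '[{"tx": 0, "ty": 0, "tz": 0.03, "wx": 0, "wy": 0, "wz": 0, "claw": 0.6}, {"tx": 0, "ty": 0, "tz": 0.06, "wx": 0, "wy": 0, "wz": 0, "claw": 0.6}, {"tx": 0, "ty": 0, "tz": 0.09, "wx": 0, "wy": 0, "wz": 0, "claw": 0.6}, {"tx": 0, "ty": 0, "tz": 0.115, "wx": 0, "wy": 0, "wz": 0, "claw": 0.6}, {"tx": 0, "ty": 0, "tz": 0.13, "wx": 0, "wy": 0, "wz": 0, "claw": 0.6}, {"tx": 0, "ty": 0, "tz": 0.13, "wx": 0, "wy": 0, "wz": 0, "claw": 0.6}]'

```text
clock: 6.8
eef_pos: [583.7, -254.2, 66.1]
tool_rot: [3.141, -0.001, -2.879]
force: [0.2, 1.5, -2.8]
width: 58.7
gripper_force: 65.5
```

jog_arm --plan '[{"tx": 0, "ty": 0, "tz": 0.015, "wx": 0, "wy": 0, "wz": 0, "claw": 0.6}, {"tx": 0, "ty": 0, "tz": 0.03, "wx": 0, "wy": 0, "wz": 0, "claw": 0.6}, {"tx": 0, "ty": 0, "tz": 0.045, "wx": 0, "wy": 0, "wz": 0, "claw": 0.6}, {"tx": 0, "ty": 0, "tz": 0.045, "wx": 0, "wy": 0, "wz": 0, "claw": 0.6}]'

```text
clock: 7.2
eef_pos: [583.8, -254.3, 53.0]
tool_rot: [3.141, -0.001, -2.879]
force: [0.3, 0.8, -2.3]
width: 58.8
gripper_force: 65.5
```

It is past the key top with no contact force, so I'll continue down.

jog_arm --plan '[{"tx": 0, "ty": 0, "tz": 0.025, "wx": 0, "wy": 0, "wz": 0, "claw": 0.6}, {"tx": 0, "ty": 0, "tz": 0.05, "wx": 0, "wy": 0, "wz": 0, "claw": 0.6}, {"tx": 0, "ty": 0, "tz": 0.07, "wx": 0, "wy": 0, "wz": 0, "claw": 0.6}, {"tx": 0, "ty": 0, "tz": 0.085, "wx": 0, "wy": 0, "wz": 0, "claw": 0.6}, {"tx": 0, "ty": 0, "tz": 0.085, "wx": 0, "wy": 0, "wz": 0, "claw": 0.6}]'

```text
clock: 7.7
eef_pos: [583.7, -254.2, 27.2]
tool_rot: [3.141, -0.001, -2.879]
force: [-0.2, -0.0, -3.3]
width: 58.6
gripper_force: 65.5
```

jog_arm --plan '[{"tx": 0, "ty": 0, "tz": 0.005, "wx": 0, "wy": 0, "wz": 0, "claw": 0.6}, {"tx": 0, "ty": 0, "tz": 0.01, "wx": 0, "wy": 0, "wz": 0, "claw": 0.6}, {"tx": 0, "ty": 0, "tz": 0.01, "wx": 0, "wy": 0, "wz": 0, "claw": 0.6}]'

```text
clock: 8.0
eef_pos: [584.4, -254.4, 25.2]
tool_rot: [-3.142, 0.0, -2.879]
force: [0.2, -0.2, -2.4]
width: 58.7
gripper_force: 65.5
```

jog_arm --plan '[{"tx": 0, "ty": 0, "tz": 0.005, "wx": 0, "wy": 0, "wz": 0, "claw": 0.6}, {"tx": 0, "ty": 0, "tz": 0.005, "wx": 0, "wy": 0, "wz": 0, "claw": 0.6}]'

```text
clock: 8.2
eef_pos: [584.3, -254.4, 23.7]
tool_rot: [3.142, -0.0, -2.879]
force: [0.3, -0.1, -2.7]
width: 58.7
gripper_force: 65.5
```

jog_arm --plan '[{"tx": 0, "ty": 0, "tz": 0.003, "wx": 0, "wy": 0, "wz": 0, "claw": 0.6}, {"tx": 0, "ty": 0, "tz": 0.003, "wx": 0, "wy": 0, "wz": 0, "claw": 0.6}]'

```text
clock: 8.4
eef_pos: [584.3, -254.5, 23.5]
tool_rot: [-3.141, -0.0, -2.879]
force: [-2.8, 1.4, 5.0]
width: 58.7
gripper_force: 66.1
```

Contact at z ≈ 23.5 mm, which is home as predicted. Releasing and rising.

jog_arm --plan '[{"tx": 0, "ty": 0, "tz": 0, "wx": 0, "wy": 0, "wz": 0, "claw": 0}, {"tx": 0, "ty": 0, "tz": 0, "wx": 0, "wy": 0, "wz": 0, "claw": 0}, {"tx": 0, "ty": 0, "tz": 0, "wx": 0, "wy": 0, "wz": 0, "claw": 0}, {"tx": 0, "ty": 0, "tz": 0, "wx": 0, "wy": 0, "wz": 0, "claw": 0}, {"tx": 0, "ty": 0, "tz": -0.05, "wx": 0, "wy": 0, "wz": 0, "claw": 0}, {"tx": 0, "ty": 0, "tz": -0.12, "wx": 0, "wy": 0, "wz": 0, "claw": 0}, {"tx": 0, "ty": 0, "tz": -0.22, "wx": 0, "wy": 0, "wz": 0, "claw": 0}, {"tx": 0, "ty": 0, "tz": -0.35, "wx": 0, "wy": 0, "wz": 0, "claw": 0}, {"tx": 0, "ty": 0.1, "tz": -0.5, "wx": 0, "wy": 0, "wz": 0, "claw": 0}, {"tx": 0.05, "ty": 0.25, "tz": -0.55, "wx": 0, "wy": 0, "wz": 0, "claw": 0}, {"tx": 0.1, "ty": 0.35, "tz": -0.55, "wx": 0, "wy": 0, "wz": 0, "claw": 0}, {"tx": 0.1, "ty": 0.35, "tz": -0.55, "wx": 0, "wy": 0, "wz": 0, "claw": 0}]'

```text
clock: 9.6
eef_pos: [525.5, -156.0, 190.0]
tool_rot: [3.14, -0.001, -2.873]
force: [0.7, 0.1, 0.5]
width: 85.1
gripper_force: 0.0
```

Run:
```python
from h import *
s=ctrl.read_state(); p=ctrl.get_image("wrist"); w=world(p,s); q=ctrl.get_image("scene"); w2=world(q)
for x in (w,w2):
    f=x.reshape(-1,3); f=f[np.isfinite(f[:,2])]; r=np.hypot(f[:,0]-583.5,f[:,1]+252.4)
    t=f[(r>19)&(r<29)&(f[:,2]>25)]; h,e=np.histogram(t[:,2],bins=range(25,90)); print("ring top z",e[h.argmax()],h.max())
    k=f[(r>72)&(r<100)&(f[:,2]>60)&(f[:,2]<80)]; m=k.mean(0); print("knob",m.round(1),np.degrees(np.arctan2(m[1]+252.4,m[0]-583.5)))
c=cv2.resize(q["img"][320:470,110:300],(570,450),interpolation=cv2.INTER_CUBIC)
cv2.imwrite("pics/v5.png",np.clip(c[:,:,::-1].astype(float)*1.5,0,255).astype(np.uint8)); print(s["clock"],s["width"])
```

```text
ring top z 56 927
knob [nan nan nan] nan
ring top z 56 231
knob [ 669.1 -233.6   66.7] 12.403576611802984
9.6 85.10024275687294<stdin>:6: RuntimeWarning: Mean of empty slice.
  ret = um.true_divide(
```

View pics/v5.png

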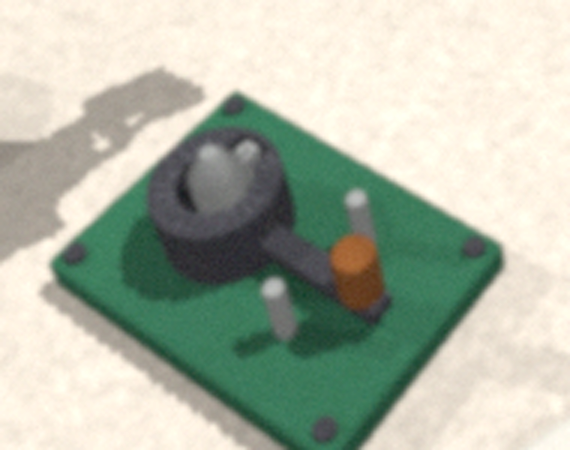

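The hub sits flat on the plate with its top at 56 mm, the key in its keyway at (248,150) and the arm between the posts at (272,290) and (357,200). The gripper is clear, so I'm handing in.

```bash
python3 -c "
from cell import ctrl
print(ctrl.finish_job())"
```

```text
the job is handed in; nothing more can be done
None
```

hub_b is fully home on the stand, with its key engaged and its arm between the posts, and has been let go; the other two hubs were not touched, and the job was handed in at about 10 s on the robot's clock.

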